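Complete the size run of pipe couplings in the counter's sample basket

ROBOT

A 6-joint arm with a two-finger parallel gripper is mounted at the origin on the work surface. World frame = base frame: x ahead of the robot, y to its left, z up, the work surface at z = 0. Lengths are in mm, angles in rad, forces in N, time in s.
With the tool pointing down it reaches from about 350 to 975 mm from the base axis. Payload 7.1 kg.
Tool frame: the origin (TCP) lies at the very end of the fingers, on their centre line; the grasp point (between the pads) lies 19 mm behind it; z points along the fingers, x is the direction in which the jaws open and shut, and the axes are right-handed (so a half turn about z gives the same grasp; the last joint's range is limited). The gripper opens to 88 mm and grips with 3 to 60 N. Pads are 20 mm wide; open, the fingers measure 115 mm over their backs; the gripper's body (75 mm by 178 mm) begins 61 mm behind the grasp point.
Start: joints at [1.242, 0.423, 1.63, -0, 1.089, -0.019], TCP at [190.511, 595.24, 222.675] pointing down, gripper open.
Joint ranges: [-3, 3], [-0.9, 2.11], [0.09, 2.58], [-1.31, 4.45], [0.11, 2.69], [-2.54, 2.54]. Speed limits (rad/s): [2.39, 2.39, 3.01, 3.14, 3.14, 3.14].

INTERFACE

Orientations are given as a rotation vector (axis times angle).
In Python, from workcell import * gives the robot as it stands.
- The arm moves only by the tool arm_command, never from a script. Its argument "increments" is a list of rows, each a list of 2 entries, a list of its own where there are three numbers: the shift along the tool's x, y, z in cm, then the turn about the tool's z in degrees. In form: [[[dx, dy, dz], turn], ...]. A call has 1 to 20 rows; each row shifts and turns the pose as measured when the row begins, along the tool's axes as they then stand; what a row does not reach is not made up. A row lasts 1/10 s, in which the tool goes at most 50 mm and 8.59 degrees, less where a joint would pass 70% of its speed; a pose out of reach is approached as far as the arm can. A call is refused whole if a number of a shift passes 5 or a number of a turn 8.59, either way. A call with a gripper value outside its range is refused whole. "gripper" is the opening, from 0 (shut) to 1 (fully open), set as the call begins (left out, the last holds). The fingers move at their own pace and stop on an object; the grip force is fixed at half the most. Time passes only in rows, so rows that do not move let the fingers close. It gives the time, the measured TCP pose, the force and the opening at its end, in the units of the state.
- get_obs(): the state, without advancing time (a new reading comes with each control period).
- get_image(name): name is "side" or "top" or "wrist"; returns the picture (480x640x3 uint8, red, green, blue); there is no depth.
- camera_params(name): a dict with "K" (3x3 intrinsics, pixels), "k1" (the pictures are not rectified: a ray, as slopes to the right and down, at radius r is drawn at 1 + k1 r^2 times it, then the intrinsics apply), "rvec" (rotation vector, rad) and "tvec" (3), from world to camera coordinates, as OpenCV has them; the wrist camera has in their place "T_tool_cam" (4x4, takes a point from camera to tool coordinates, whose origin is the TCP and whose axes are the tool frame's). Camera axes: x right, y down, z forward; pixel columns grow to the right and rows downward; lengths in mm; the calibration is good to about 2 mm. A picture is of the moment at which its call begins: read the wrist's pose just before it. camera_params takes no time and is no camera call.
- close_job(): hands the job in, once; it reports no verdict.
The state is a dict: "t": time; "qpos": joint angles; "qvel": joint speeds; "joint_torque": joint torques, N m; "ee_pos": TCP position; "orientation": TCP orientation; "ft_force": force on the tool from outside, world axes, zero at the start; "moment": the same for the moment, N m; "width": finger opening in mm.
Only numpy, scipy, OpenCV 4.12 (cv2) and the standard library are available. Lean on these libraries where they do the work, as an engineer would, in place of code of your own. Each camera call takes 0.05 s, during which the arm holds its last target.

TASK

The wire sample basket on the counter shows one pipe coupling of each size; the smallest and the largest already stand in its two end bays. Stand the four loose couplings on end in the empty bays between them, one in the middle of each bay, so that the sizes rise step by step from the smallest to the largest. Leave the two end couplings where they stand.

Things in the scene. Friction and masses are not known exactly. Their poses are not given: they have to be found in the camera images.
- coupling_33_center (a point): Loose straight pipe coupling, a plain white plastic sleeve open at both ends, 33 mm outside diameter, 43 mm long, bore 25 mm, about 24 g (second smallest of all six, smallest of the four loose ones). It starts standing on end on the counter. The point is its centre, half-way up its axis; z runs along its axis.
- coupling_41_center (a point): Loose straight pipe coupling, a plain white plastic sleeve open at both ends, 41 mm outside diameter, 50 mm long, bore 32 mm, about 40 g (third smallest of all six). It starts standing on end on the counter. The point is its centre, half-way up its axis; z runs along its axis.
- coupling_51_center (a point): Loose straight pipe coupling, a plain white plastic sleeve open at both ends, 51 mm outside diameter, 58 mm long, bore 40 mm, about 70 g (fourth smallest of all six). It starts standing on end on the counter. The point is its centre, half-way up its axis; z runs along its axis.
- coupling_62_center (a point): Loose straight pipe coupling, a plain white plastic sleeve open at both ends, 62 mm outside diameter, 68 mm long, bore 50 mm, about 120 g (second largest of all six, largest of the four loose ones). It starts standing on end on the counter. The point is its centre, half-way up its axis; z runs along its axis.
- smallest_center (a point): Smallest coupling of the range, the same white plastic sleeve, 26 mm diameter, 37 mm long, about 18 g. It already stands loose on end in the middle of one end bay of the basket (either end) and stays there. The point is its centre, half-way up; z along its axis.
- largest_center (a point): Largest coupling of the range, 76 mm diameter, 81 mm long, about 200 g. It already stands loose on end in the middle of the end bay at the other end of the basket and stays there, 500 mm from the smallest. The point is its centre, half-way up; z along its axis.
- bay_a (a point): One of the four empty middle bays of the fixed steel-wire basket; the point is the middle of the top face of its brown cardboard floor liner (122 x 88 mm, level, 10 mm above the counter). x points across the row, away from the robot, y along the row, z up. Letters a to d do not tell where in the row a bay is.
- bay_b (a point): One of the four empty middle bays of the fixed steel-wire basket; the point is the middle of the top face of its brown cardboard floor liner (122 x 88 mm, level, 10 mm above the counter). The basket is one straight row of six bays, 100 mm from middle to middle, the two end bays taken by the smallest and the largest coupling.
- bay_c (a point): One of the four empty middle bays of the fixed steel-wire basket; the point is the middle of the top face of its brown cardboard floor liner (122 x 88 mm, level, 10 mm above the counter). A bay is 100 mm wide along the row between wire dividers and 130 mm across it, so fingers have most room on the near and far sides of a coupling.
- bay_d (a point): One of the four empty middle bays of the fixed steel-wire basket; the point is the middle of the top face of its brown cardboard floor liner (122 x 88 mm, level, 10 mm above the counter). The wire rims stand 40 mm above the counter on the robot's side and 52 mm on the far side; the dividers slope between them.
There are look-alikes about, which are no part of the job. What is shaped like the part that bears coupling_51_center but orange or yellow is not meant.

How it is judged (in metres and radians):
At the end, for the whole second after the job is handed in: From the smallest end: 33, 41, 51, 62 mm couplings, each on end (within 0.1 rad) on the liner of its own bay, axis within 15 mm of the bay's middle. The two end couplings stand within 15 mm of where they were. All released and at rest ((horizontal distance between coupling_33_center and bay_a below 0.015 m or horizontal distance between coupling_33_center and bay_b below 0.015 m or horizontal distance between coupling_33_center and bay_c below 0.015 m or horizontal distance between coupling_33_center and bay_d below 0.015 m) and horizontal distance between coupling_33_center and smallest_center between 0.065 and 0.135 m and height (world z) of coupling_33_center between 0.0265 and 0.0365 m and (angle between coupling_33_center's own z axis and vertical below 0.1 rad or angle between coupling_33_center's own z axis and vertical above 3.04 rad) and linear speed of each of coupling_33, coupling_41, coupling_51, coupling_62, smallest, largest below 0.02 m/s and (horizontal distance between coupling_41_center and bay_a below 0.015 m or horizontal distance between coupling_41_center and bay_b below 0.015 m or horizontal distance between coupling_41_center and bay_c below 0.015 m or horizontal distance between coupling_41_center and bay_d below 0.015 m) and horizontal distance between coupling_41_center and smallest_center between 0.165 and 0.235 m and height (world z) of coupling_41_center between 0.03 and 0.04 m and (angle between coupling_41_center's own z axis and vertical below 0.1 rad or angle between coupling_41_center's own z axis and vertical above 3.04 rad) and (horizontal distance between coupling_51_center and bay_a below 0.015 m or horizontal distance between coupling_51_center and bay_b below 0.015 m or horizontal distance between coupling_51_center and bay_c below 0.015 m or horizontal distance between coupling_51_center and bay_d below 0.015 m) and horizontal distance between coupling_51_center and smallest_center between 0.265 and 0.335 m and height (world z) of coupling_51_center between 0.034 and 0.044 m and (angle between coupling_51_center's own z axis and vertical below 0.1 rad or angle between coupling_51_center's own z axis and vertical above 3.04 rad) and (horizontal distance between coupling_62_center and bay_a below 0.015 m or horizontal distance between coupling_62_center and bay_b below 0.015 m or horizontal distance between coupling_62_center and bay_c below 0.015 m or horizontal distance between coupling_62_center and bay_d below 0.015 m) and horizontal distance between coupling_62_center and smallest_center between 0.365 and 0.435 m and height (world z) of coupling_62_center between 0.039 and 0.049 m and (angle between coupling_62_center's own z axis and vertical below 0.1 rad or angle between coupling_62_center's own z axis and vertical above 3.04 rad) and distance of each of smallest_center, largest_center from where it was at the start of the episode below 0.015 m and angle between each of smallest_center, largest_center's own z axis and vertical below 0.1 rad); the robot touches nothing.
It fails at once if the smallest coupling in its end bay is pushed over or moved more than 20 mm (distance of smallest_center from where it was at the start of the episode above 0.02 m or angle between smallest_center's own z axis and vertical above 0.35 rad).
It fails at once if the largest coupling in its end bay is pushed over or moved more than 20 mm (distance of largest_center from where it was at the start of the episode above 0.02 m or angle between largest_center's own z axis and vertical above 0.35 rad).
It also fails if it takes over 106 s, if anything falls off the work surface, if the arm or the gripper's body presses on something with over 40 N, if the wrist force passes 120 N, or if a joint passes its speed limit or range.

## Working session

There is one attempt and no reset: what is moved stays moved. The work goes in short steps, Python scripts to look and compute and a tool call to move; the robot and the scene stay as the last step left them, time stands still between calls to the robot, and variables do not carry over. Pictures are saved under pics/ and viewed, and the job is handed in when it is done.

Besides the shell and the picture viewer there is one more tool, called as name([rows], argument=value, ...), one row to a line, values as JSON. arm_command: Moves the arm, as the interface text tells. Its arguments: {"type":"object","properties":{"increments":{"type":"array","items":{"type":"array"}},"gripper":{"type":"number"}},"required":["increments"]}

```bash
ls; mkdir -p pics; python3 - <<'E'
from workcell import *
import cv2
o=get_obs();print(o)
for n in("side","top","wrist"):
    p=camera_params(n);print(n,p)
    cv2.imwrite(f"pics/{n}0.png",get_image(n)[:,:,::-1])
E
```

```text
pics
{'t': 0.0, 'qpos': array([ 1.24197352e+00,  4.23856677e-01,  1.63063551e+00,  1.21691612e-05,
        1.08858320e+00, -1.89866991e-02]), 'qvel': array([-1.62662040e-03, -1.07152259e-05,  1.55320835e-03, -1.05569033e-03,
       -1.06572084e-03,  1.13229198e-03]), 'joint_torque': array([ 1.08399061e-03, -5.44611740e+01, -2.73680466e+01,  6.44298806e-02,
        2.25479464e-02, -9.89913133e-05]), 'ee_pos': array([190.3596184 , 594.75616196, 221.91320747]), 'orientation': array([ 2.53692869e+00,  1.85156725e+00, -1.91623016e-03]), 'ft_force': array([ 0.36215208,  1.16059163, -0.24830935]), 'moment': array([ 0.00964748,  0.02173617, -0.04269635]), 'width': 87.65186574816482}
side {'K': array([[572.11866792,   0.        , 321.86011231],
       [  0.        , 572.11866792, 236.51138355],
       [  0.        ,   0.        ,   1.        ]]), 'k1': -0.10478394793043004, 'rvec': array([ 2.1594787 , -0.60130522,  0.32653252]), 'tvec': array([-441.70774776,  197.72174829,  898.92095271])}
top {'K': array([[612.83032266,   0.        , 314.65930304],
       [  0.        , 612.83032266, 240.88299936],
       [  0.        ,   0.        ,   1.        ]]), 'k1': 0.05156871777899636, 'rvec': array([ 2.17506058, -2.19238461,  0.04481229]), 'tvec': array([  22.39740169,  483.4119774 , 1078.08687055])}
wrist {'K': array([[368.31952914,   0.        , 324.68627367],
       [  0.        , 368.31952914, 235.14115592],
       [  0.        ,   0.        ,   1.        ]]), 'k1': -0.003230879725342948, 'T_tool_cam': array([[ 9.99999450e-01, -9.20725491e-04,  5.02387966e-04,
         6.26412945e-01],
       [ 7.41636393e-04,  9.59396001e-01,  2.82061630e-01,
        -7.72509120e+01],
       [-7.41690339e-04, -2.82061103e-01,  9.59396156e-01,
        -1.63080043e+02],
       [ 0.00000000e+00,  0.00000000e+00,  0.00000000e+00,
         1.00000000e+00]])}
```

View pics/top0.png

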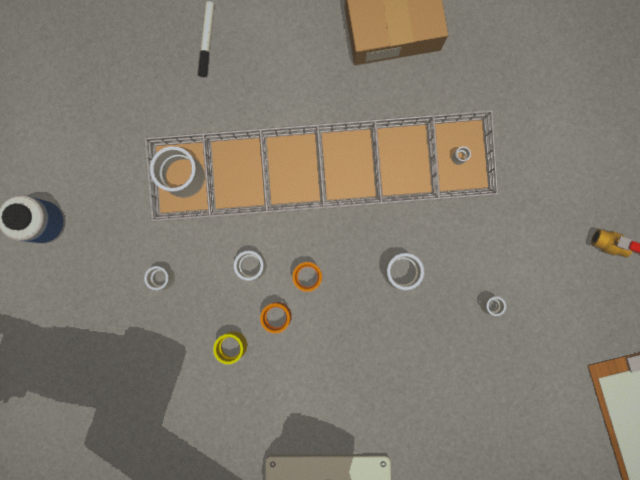

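View pics/side0.png

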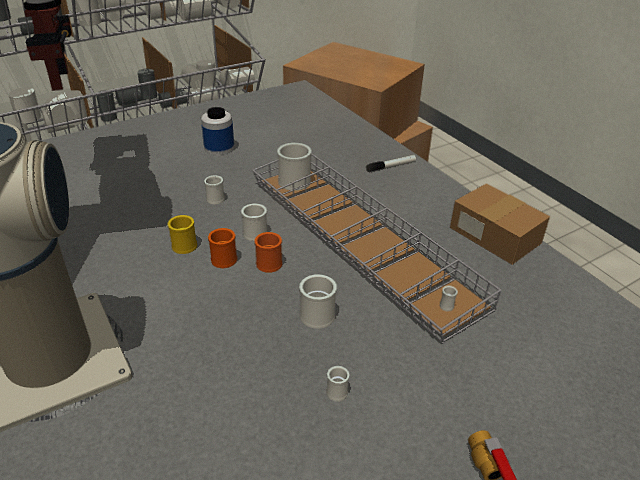

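View pics/wrist0.png

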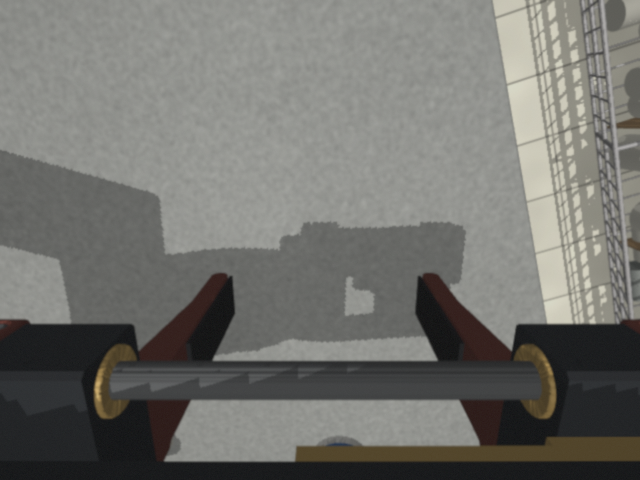

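```bash
python3 - <<'E'
import cv2,numpy as np
t=cv2.imread("pics/top0.png");s=cv2.imread("pics/side0.png")
def crop(im,c,h=30):
    x,y=c; return cv2.resize(im[y-h:y+h,x-h:x+h],(260,260),interpolation=cv2.INTER_NEAREST)
T=[(157,278),(248,265),(405,271)];T2=[(496,306),(173,168),(461,155)]
r=[np.hstack([crop(t,c) for c in T]),np.hstack([crop(t,c) for c in T2])]
cv2.imwrite("pics/c1.png",np.vstack(r))
S=[(215,190),(255,220),(318,300)];S2=[(338,382),(294,162),(448,298)]
cv2.imwrite("pics/c2.png",np.vstack([np.hstack([crop(s,c) for c in q]) for q in (S,S2)]))
E
```

```text
(no output)
```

View pics/c1.png

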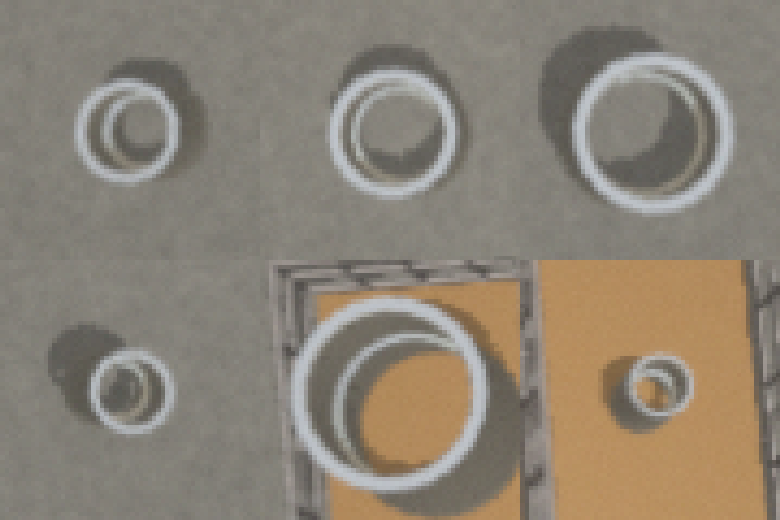

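View pics/c2.png

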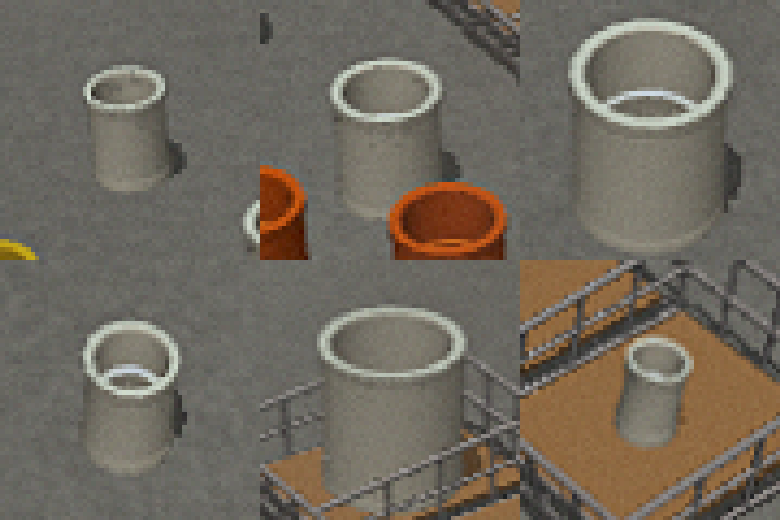

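```bash
cat > h.py <<'E'
import cv2,numpy as np
from scipy.spatial.transform import Rotation as R
from workcell import *
def und(p,uv):
    K=p["K"];d=np.array([p["k1"],0,0,0,0.])
    return cv2.undistortPoints(np.array(uv,float).reshape(-1,1,2),K,d,None,None).reshape(-1,2) if False else _und(K,p["k1"],uv)
def _und(K,k1,uv):
    uv=np.array(uv,float).reshape(-1,2)
    d=np.stack([(uv[:,0]-K[0,2])/K[0,0],(uv[:,1]-K[1,2])/K[1,1]],1);u=d.copy()
    for _ in range(30): u=d/(1+k1*(u**2).sum(1,keepdims=True))
    return u
def ray(name,uv,obs=None):
    p=camera_params(name)
    d=_und(p["K"],p["k1"],uv); d=np.c_[d,np.ones(len(d))]
    if name=="wrist":
        T=p["T_tool_cam"];Rt=R.from_rotvec(obs["orientation"]).as_matrix()
        return Rt@T[:3,3]+obs["ee_pos"], d@T[:3,:3].T@Rt.T
    Rm=cv2.Rodrigues(np.array(p["rvec"]))[0]
    return -Rm.T@p["tvec"], d@Rm
def plane(name,uv,z,obs=None):
    o,d=ray(name,uv,obs); return o+d*((z-o[2])/d[:,2:])
def tri(r1,r2):
    (o1,d1),(o2,d2)=r1,r2; d1=d1/np.linalg.norm(d1);d2=d2/np.linalg.norm(d2)
    A=np.c_[d1,-d2];s=np.linalg.lstsq(A,o2-o1,rcond=None)[0]
    a,b=o1+s[0]*d1,o2+s[1]*d2
    return (a+b)/2,np.linalg.norm(a-b)
def rim(im,c,h,thr):
    x,y=c;g=im.min(2)[y-h:y+h,x-h:x+h]
    m=(g>thr).astype(np.uint8)
    cs,_=cv2.findContours(m,cv2.RETR_EXTERNAL,cv2.CHAIN_APPROX_NONE)
    k=max(cs,key=lambda q:cv2.minEnclosingCircle(q)[1])
    return k.reshape(-1,2).astype(float)+[x-h,y-h]
E
python3 - <<'E'
from h import *
t=cv2.imread("pics/top0.png");s=cv2.imread("pics/side0.png")
items=[((157,278),(215,183),14,18),((248,265),(255,213),18,22),((405,271),(318,289),22,24),((496,306),(338,376),14,15),((173,168),(294,153),25,22),((461,155),(448,293),12,11)]
for a,b,ha,hb in items:
    ka=rim(t,a,ha,165);kb=rim(s,b,hb,158)
    ea=cv2.fitEllipse(ka.astype(np.float32));eb=cv2.fitEllipse(kb.astype(np.float32))
    P,g=tri([q if q.ndim==1 else q[0] for q in ray("top",ea[0])],[q if q.ndim==1 else q[0] for q in ray("side",eb[0])])
    w=plane("top",ka,P[2]);c,r=cv2.minEnclosingCircle(w[:,:2].astype(np.float32))
    print(a,"top",np.round(ea[0],1),"side",np.round(eb[0],1),np.round(eb[1],1),"P",P.round(1),"gap",round(g,1),"D",round(2*r,1), np.round(c,1))
# liners
hsv=cv2.cvtColor(t,cv2.COLOR_BGR2HSV)
m=cv2.inRange(hsv,(8,90,100),(22,255,255));m[:100]=0;m[230:]=0
m=cv2.morphologyEx(m,cv2.MORPH_CLOSE,np.ones((3,3)))
for k in cv2.findContours(m,cv2.RETR_EXTERNAL,cv2.CHAIN_APPROX_SIMPLE)[0]:
    if cv2.contourArea(k)>1000:
        rc=cv2.minAreaRect(k);w=plane("top",k.reshape(-1,2),10)[:,:2].astype(np.float32)
        print("liner",np.round(rc[0],1),[np.round(q,1) for q in cv2.minAreaRect(w)])
E
```

```text
(157, 278) top [155.7 277.9] side [209.8 179.7] [ 7.1 10.8] P [416.4 292.8  52.1] gap 8.0 D 39.5 [420.1 291.1]
(248, 265) top [248.  265.2] side [253.3 210.4] [13.2 24.2] P [439.6 132.3  58.9] gap 1.5 D 50.0 [440.3 132.1]
(405, 271) top [405.3 271.2] side [317.6 286.5] [23.5 35.7] P [ 427.3 -134.    69.2] gap 1.5 D 61.1 [ 428.1 -134.2]
(496, 306) top [496.  305.9] side [337.7 374.1] [16.2 20.9] P [ 367.5 -289.8   45. ] gap 1.6 D 31.9 [ 368.3 -290.2]
(173, 168) top [172.1 168.3] side [294.8 150.2] [14.6 29.4] P [602.5 253.7  92.6] gap 0.9 D 74.8 [602.3 253.9]
(461, 155) top [470.1 155.9] side [454.2 280.3] [14.  17.5] P [ 622.8 -245.8   79.6] gap 6.2 D 12.8 [ 620.8 -241.3]
liner [237.5 172.9] [array([607.8, 156.8]), array([122. ,  87.8]), np.float64(4.0)]
liner [292.8 168.6] [array([614.8,  57. ]), array([121.9,  87.9]), np.float64(3.9)]
liner [348.2 164.3] [array([621.4, -42.8]), array([122.2,  88.2]), np.float64(3.9)]
liner [404.1 159.9] [array([ 628.3, -142.8]), array([122. ,  88.2]), np.float64(3.8)]
liner [460.9 155.2] [array([ 635.2, -243.9]), array([122.,  85.]), np.float64(3.5)]
```

```bash
python3 - <<'E'
from h import *
t=cv2.imread("pics/top0.png");s=cv2.imread("pics/side0.png")
f=lambda r:(r[0],r[1][0])
for a,b,ha,hb,th,tt in [((157,278),(214,179),14,14,138,165),((461,155),(449,291),10,11,150,150),((461,155),(449,291),10,11,140,140),((157,278),(214,179),14,14,148,165)]:
    ka=rim(t,a,ha,tt);kb=rim(s,b,hb,th)
    ea=cv2.fitEllipse(ka.astype(np.float32));eb=cv2.fitEllipse(kb.astype(np.float32))
    P,g=tri(f(ray("top",ea[0])),f(ray("side",eb[0])))
    w=plane("top",ka,P[2]);c,r=cv2.minEnclosingCircle(w[:,:2].astype(np.float32))
    print(a,"top",np.round(ea[0],1),"side",np.round(eb[0],1),np.round(eb[1],1),"P",P.round(1),"gap",round(g,1),"D",round(2*r,1), np.round(c,1))
# look-alikes by colour
for n,im in(("top",t),):
    hsv=cv2.cvtColor(im,cv2.COLOR_BGR2HSV)
    m=cv2.inRange(hsv,(5,200,120),(35,255,255));m[:240]=0
    for k in cv2.findContours(m,cv2.RETR_EXTERNAL,cv2.CHAIN_APPROX_SIMPLE)[0]:
        if cv2.contourArea(k)>200: print(n,cv2.minEnclosingCircle(k),plane("top",cv2.minEnclosingCircle(k)[0],58).round())
# liner height: centres of the two-view liner masks
hs=cv2.cvtColor(s,cv2.COLOR_BGR2HSV)
m=cv2.inRange(hs,(8,90,60),(22,255,255));m[:,:262]=0;m[:,505:]=0
m=cv2.morphologyEx(m,cv2.MORPH_CLOSE,np.ones((5,5)))
tops=[(237.5,172.9),(292.8,168.6),(348.2,164.3),(404.1,159.9)]
for k in cv2.findContours(m,cv2.RETR_EXTERNAL,cv2.CHAIN_APPROX_SIMPLE)[0]:
    if cv2.contourArea(k)>300:print("side liner",cv2.contourArea(k),np.round(cv2.approxPolyDP(cv2.convexHull(k),6,True).reshape(-1,2)).tolist())
cv2.imwrite("pics/m.png",np.hstack([cv2.resize(s[140:350,250:510],None,fx=2,fy=2)[:, :400]*0+0, ]) if False else cv2.resize(s[150:350,250:510],None,fx=3,fy=3))
E
```

```text
(157, 278) top [155.7 277.9] side [213.2 179.8] [ 8.9 18.2] P [419.7 291.4  51.6] gap 0.6 D 39.6 [420.1 291.2]
(461, 155) top [463.3 153.6] side [449.6 290.5] [ 8.6 13.7] P [ 629.8 -239.3   48.6] gap 1.4 D 25.4 [ 631.3 -239.6]
(461, 155) top [463.1 153.2] side [449.6 290.5] [ 8.9 14.1] P [ 630.4 -239.    48.2] gap 1.6 D 25.9 [ 631.1 -239.6]
(157, 278) top [155.7 277.9] side [213.  179.8] [ 8.6 17.4] P [419.5 291.5  51.5] gap 1.0 D 39.6 [420.1 291.2]
top ((228.41404724121094, 348.5733642578125), 15.086882591247559) [[300. 165.  58.]]
top ((275.0, 317.5), 14.77338695526123) [[351.  86.  58.]]
top ((306.9285583496094, 276.3571472167969), 14.167119026184082) [[421.  31.  58.]]
side liner 754.0 [[473, 433], [489, 433], [501, 479], [484, 479], [475, 465]]
side liner 717.0 [[281, 237], [282, 264], [265, 272], [262, 233]]
side liner 2717.0 [[485, 184], [504, 193], [504, 259], [450, 226], [455, 200]]
side liner 9508.5 [[263, 180], [311, 171], [490, 306], [444, 335]]
side liner 8349.0 [[283, 65], [332, 42], [423, 64], [432, 127], [427, 160], [283, 83]]
```

View pics/m.png

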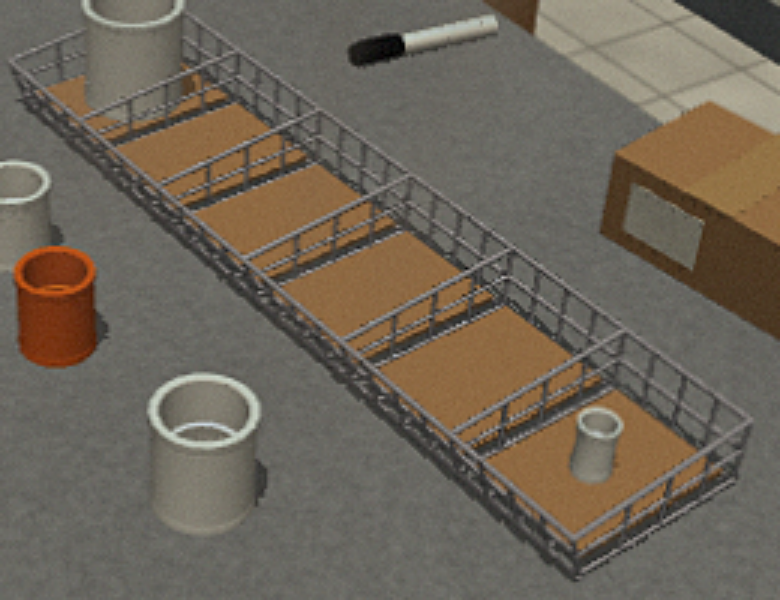

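arm_command([
  [[0,0,0],8.5],
  [[0,0,0],8.5],
  [[0,0,0],8.5],
  [[0,0,0],8.5],
  [[0,0,0],8.5],
  [[0,0,0],8.5],
  [[0,0,0],8.5],
  [[0,0,0],8.5],
  [[0,0,0],0],
], gripper=1)

```text
t: 1.05
ee_pos: [189.6, 592.8, 218.9]
orientation: [3.134, 0.086, -0.004]
ft_force: [0.3, 0.9, 0.5]
width: 87.8
```

```bash
cat > go.py <<'E'
import sys
from h import *
# usage: go.py x y z [angle]
o=get_obs();Rt=R.from_rotvec(o["orientation"]).as_matrix()
t=np.array([float(v) for v in sys.argv[1:4]])
ang=np.degrees(np.arctan2(Rt[1,0],Rt[0,0]))
d=Rt.T@(t-o["ee_pos"])/10
print("t",round(o["t"],2),"pos",o["ee_pos"].round(1),"ang",ang.round(1),"tilt",np.round(np.degrees(np.arccos(-Rt[2,2])),2),"w",round(o["width"],1),"F",o["ft_force"].round(1),"q6",o["qpos"].round(2))
print("delta cm",d.round(2),"turn deg",round(ang-3.9,2))
E
python3 go.py 420 291 150
```

```text
t 1.05 pos [189.6 592.8 218.9] ang 3.1 tilt 0.42 w 87.8 F [0.3 0.9 0.5] q6 [1.24 0.43 1.63 0.   1.09 1.19]
delta cm [21.37 31.35  7.05] turn deg -0.75
```

arm_command([
  [[2.7,3.95,0.8],-0.7],
  [[2.7,3.95,0.8],0],
  [[2.7,3.95,0.8],0],
  [[2.7,3.95,0.8],0],
  [[2.7,3.95,0.8],0],
  [[2.7,3.95,0.8],0],
  [[2.7,3.95,0.8],0],
  [[2.6,3.8,0.8],0],
  [[0,0,0],0],
])

```text
t: 1.95
ee_pos: [436.9, 289.0, 153.6]
orientation: [3.134, 0.178, -0.001]
ft_force: [-0.3, 0.5, -0.0]
width: 87.5
```

```bash
python3 go.py 420 291 150; python3 - <<'E'
from h import *
o=get_obs();im=get_image("wrist");cv2.imwrite("pics/w1.png",im[:,:,::-1]);np.save("w1.npy",[*o["ee_pos"],*o["orientation"]])
E
```

```text
t 1.95 pos [436.9 289.  153.6] ang 6.5 tilt 0.16 w 87.5 F [-0.3  0.5 -0. ] q6 [ 0.56  0.37  1.9  -0.    0.87  0.45]
delta cm [-1.65 -0.39  0.36] turn deg 2.61
```

View pics/w1.png

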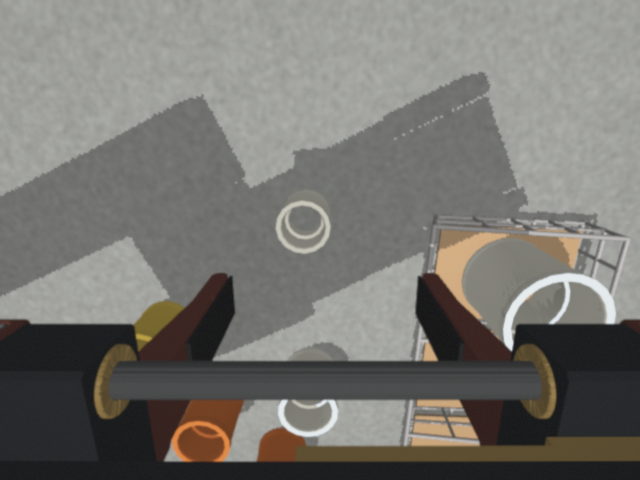

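The wrist view shows the 41 mm coupling's rim at (303,227), the 51 mm rim at (308,412), orange look-alikes at (201,442) and (283,447), and the largest coupling at right.

```bash
python3 - <<'E'
from h import *
v=np.load("w1.npy");o=dict(ee_pos=v[:3],orientation=v[3:])
im=cv2.imread("pics/w1.png")
for thr in(130,150,165):
    k=rim(im,(303,227),32,thr);e=cv2.fitEllipse(k.astype(np.float32));print(thr,np.round(e[0],1),np.round(e[1],1),plane("wrist",e[0],50,o).round(1), end=" ")
    w=plane("wrist",k,50,o);c,r=cv2.minEnclosingCircle(w[:,:2].astype(np.float32));print(np.round(c,1),round(2*r,1))
f=lambda r:(r[0],r[1][0])
print(tri(f(ray("wrist",e[0],o)),f(ray("top",(155.7,277.9)))))
k=rim(im,(560,320),58,200);e=cv2.fitEllipse(k.astype(np.float32));print(e,plane("wrist",e[0],91,o))
E
```

```text
130 [302.7 226.6] [52.8 54.7] [[420.1 293.3  50. ]] [420.1 292.8] 41.9
150 [302.6 226.7] [51.5 53.4] [[420.1 293.2  50. ]] [420.2 292.8] 41.0
165 [302.7 226.6] [50.4 52.6] [[420.1 293.3  50. ]] [420.2 292.8] 40.3
(array([420.04502372, 292.5258443 ,  47.2146197 ]), np.float64(0.012739570058176107))
((557.147216796875, 312.93890380859375), (66.80779266357422, 109.88560485839844), 74.44322967529297) [[599.62487922 263.48899345  91.        ]]
```

arm_command([
  [[-1.6,-0.55,1.5],2.6],
  [[0,0,0],0],
])

```text
t: 2.2
ee_pos: [418.9, 294.8, 138.9]
orientation: [3.138, 0.111, -0.001]
ft_force: [0.0, -0.3, 0.1]
width: 87.9
```

```bash
python3 go.py 420 292.3 12
```

```text
t 2.2 pos [418.9 294.8 138.9] ang 4.1 tilt 0.09 w 87.9 F [ 0.  -0.3  0.1] q6 [ 0.59  0.38  1.94 -0.    0.82  0.52]
delta cm [ 0.1   0.24 12.69] turn deg 0.17
```

arm_command([
  [[0.1,0.25,2],0],
  [[0,0,3],0],
  [[0,0,3],0],
  [[0,0,2],0],
  [[0,0,1.5],0],
  [[0,0,0.8],0],
])

```text
t: 2.8
ee_pos: [423.1, 302.1, 17.6]
orientation: [-3.132, -0.158, -0.015]
ft_force: [-0.6, 0.1, 0.2]
width: 87.9
```

```bash
python3 go.py 420 292.3 12
```

```text
t 2.8 pos [423.1 302.1  17.6] ang 5.8 tilt 0.62 w 87.9 F [-0.6  0.1  0.2] q6 [ 0.6   0.6   1.97 -0.    0.56  0.5 ]
delta cm [-0.41  0.95  0.55] turn deg 1.87
```

arm_command([
  [[-0.4,0.95,0.3],1.9],
  [[0,0,0],0],
])

```text
t: 3.0
ee_pos: [419.6, 293.0, 14.3]
orientation: [-3.134, -0.11, -0.014]
ft_force: [0.1, 0.5, -0.3]
width: 88.1
```

```bash
python3 go.py 420 292.3 12
```

```text
t 3.0 pos [419.6 293.   14.3] ang 4.0 tilt 0.6 w 88.1 F [ 0.1  0.5 -0.3] q6 [ 0.59  0.6   1.98 -0.    0.55  0.52]
delta cm [0.04 0.07 0.23] turn deg 0.11
```

Good. Close.

arm_command([
  [[0,0,0],0],
  [[0,0,0],0],
  [[0,0,0],0],
  [[0,0,0],0],
  [[0,0,0],0],
  [[0,0,0],0],
  [[0,0,0],0],
  [[0,0,0],0],
], gripper=0.3)

```text
t: 3.8
ee_pos: [421.6, 294.2, 17.6]
orientation: [-3.131, -0.111, -0.022]
ft_force: [0.2, 0.2, 0.0]
width: 41.0
```

```bash
python3 go.py 621.4 -42.8 200
```

```text
t 3.8 pos [421.6 294.2  17.6] ang 4.1 tilt 0.93 w 41.0 F [0.2 0.2 0. ] q6 [ 0.59  0.6   1.98 -0.    0.55  0.52]
delta cm [ 17.8   34.89 -18.27] turn deg 0.16
```

arm_command([
  [[0,0,-4],0],
  [[0,0,-4],0],
  [[1.0,2.0,-3],0],
  [[2.1,4.1,-1],0],
  [[2.1,4.1,0],0],
  [[2.1,4.1,0],0],
  [[2.1,4.1,0],0],
  [[2.1,4.1,0],0],
  [[2.1,4.1,0],0],
  [[2.1,4.1,0],0],
  [[1,2,0],0],
])

```text
t: 4.9
ee_pos: [616.4, -31.0, 141.7]
orientation: [-3.134, -0.124, -0.022]
ft_force: [0.6, -0.1, -0.3]
width: 41.0
```

```bash
python3 go.py 621.4 -42.8 130
```

```text
t 4.9 pos [616.4 -31.  141.7] ang 4.5 tilt 0.88 w 41.0 F [ 0.6 -0.1 -0.3] q6 [-0.07  0.5   1.71  0.01  0.91 -0.16]
delta cm [0.39 1.23 1.17] turn deg 0.62
```

```bash
python3 - <<'E'
from h import *
o=get_obs();im=get_image("wrist");cv2.imwrite("pics/w2.png",im[:,:,::-1]);np.save("w2.npy",[*o["ee_pos"],*o["orientation"]])
t=cv2.imread("pics/w2.png")
hsv=cv2.cvtColor(t,cv2.COLOR_BGR2HSV)
m=cv2.inRange(hsv,(8,60,100),(24,255,255));m[400:]=0
m=cv2.morphologyEx(m,cv2.MORPH_CLOSE,np.ones((7,7)))
for k in cv2.findContours(m,cv2.RETR_EXTERNAL,cv2.CHAIN_APPROX_SIMPLE)[0]:
    if cv2.contourArea(k)>3000:
        w=plane("wrist",k.reshape(-1,2),10,o)[:,:2].astype(np.float32)
        print(cv2.boundingRect(k),[np.round(q,1) for q in cv2.minAreaRect(w)])
E
```

```text
(252, 187, 152, 101) [array([621.7, -42. ]), array([122.8,  87. ]), np.float64(3.9)]
(0, 83, 113, 84) [array([407.3,  29.2]), array([61.4, 85.8]), np.float64(86.0)]
(246, 48, 168, 124) [array([614.9,  58.8]), array([122.6,  88.2]), np.float64(3.9)]
(244, 0, 173, 23) [array([610.2, 126.9]), array([122.8,  13.9]), np.float64(4.7)]
```

View pics/w2.png

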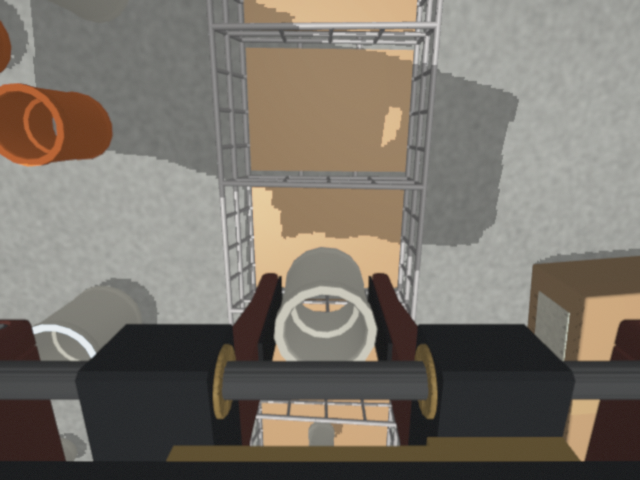

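The wrist view puts this bay's liner at (621.7,-42.0), matching the top view; the 41 mm coupling hangs upright in the jaws at (325,325).

arm_command([
  [[0.4,1.2,1],0.6],
  [[0,0,2],0],
  [[0,0,2],0],
])

```text
t: 5.25
ee_pos: [625.3, -46.4, 91.3]
orientation: [-3.136, -0.1, -0.031]
ft_force: [-0.9, 0.5, -0.5]
width: 40.8
```

```bash
python3 go.py 621.5 -42.5 27
```

```text
t 5.25 pos [625.3 -46.4  91.3] ang 3.7 tilt 1.16 w 40.8 F [-0.9  0.5 -0.5] q6 [-0.1   0.59  1.72  0.01  0.82 -0.17]
delta cm [-0.48 -0.39  6.43] turn deg -0.24
```

arm_command([
  [[-0.3,-0.3,2],-0.2],
  [[-0.1,0,2],0],
  [[-0.1,0,1],0],
  [[0,0,0.4],0],
])

```text
t: 5.65
ee_pos: [616.9, -41.8, 30.1]
orientation: [-3.135, -0.108, -0.02]
ft_force: [0.1, 0.4, -0.5]
width: 41.0
```

```bash
python3 go.py 621.5 -42.5 26
```

```text
t 5.65 pos [616.9 -41.8  30.1] ang 3.9 tilt 0.78 w 41.0 F [ 0.1  0.4 -0.5] q6 [-0.09  0.67  1.74  0.01  0.72 -0.17]
delta cm [0.45 0.1  0.42] turn deg 0.04
```

arm_command([
  [[0.4,0.1,0.2],0],
  [[0,0,0.2],0],
])

```text
t: 5.85
ee_pos: [620.4, -42.2, 27.3]
orientation: [-3.135, -0.109, -0.015]
ft_force: [-11.3, -1.2, 33.6]
width: 41.0
```

```bash
python3 go.py 621.5 -42.5 25
```

```text
t 5.85 pos [620.4 -42.2  27.3] ang 4.0 tilt 0.63 w 41.0 F [-11.3  -1.2  33.6] q6 [-0.09  0.68  1.73  0.01  0.72 -0.17]
delta cm [0.1  0.03 0.23] turn deg 0.08
```

arm_command([
  [[0,0,0],0],
  [[0,0,0],0],
  [[0,0,0],0],
  [[0,0,0],0],
], gripper=0.72)

```text
t: 6.25
ee_pos: [623.8, -42.4, 30.8]
orientation: [-3.135, -0.109, -0.025]
ft_force: [0.3, -0.5, 0.4]
width: 62.6
```

```bash
python3 go.py 621.5 -42.5 140
```

```text
t 6.25 pos [623.8 -42.4  30.8] ang 4.0 tilt 0.95 w 62.6 F [ 0.3 -0.5  0.4] q6 [-0.09  0.68  1.73  0.01  0.72 -0.17]
delta cm [ -0.05  -0.05 -10.92] turn deg 0.1
```

arm_command([
  [[0,0,-3],0],
  [[0,0,-4],0],
  [[-1,0.5,-4],0],
  [[-4.2,1.5,0],0],
  [[-4.2,1.5,0],0],
  [[-4.2,1.5,0],0],
  [[-4.2,1.5,0],0],
  [[-2,0.8,0],0],
], gripper=1)

```text
t: 7.05
ee_pos: [428.2, -131.0, 141.8]
orientation: [-3.137, -0.117, -0.036]
ft_force: [-0.2, -0.1, 0.2]
width: 87.7
```

```bash
python3 go.py 427.5 -134 140;  python3 - <<'E'
from h import *
o=get_obs();im=get_image("wrist");cv2.imwrite("pics/w3.png",im[:,:,::-1]);np.save("w3.npy",[*o["ee_pos"],*o["orientation"]])
E
```

```text
t 7.05 pos [ 428.2 -131.   141.8] ang 4.3 tilt 1.33 w 87.7 F [-0.2 -0.1  0.2] q6 [-0.33  0.28  2.08  0.02  0.75 -0.42]
delta cm [-0.09  0.3   0.18] turn deg 0.36
```

View pics/w3.png

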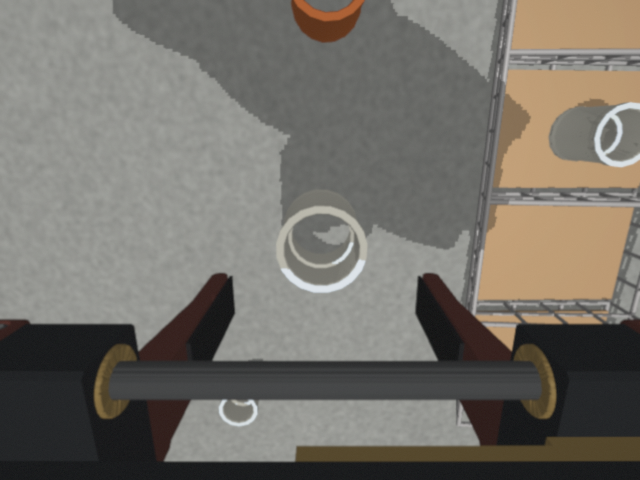

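The 62 mm coupling's rim is centred near (322,249); the 33 mm one is at (238,409), and the placed 41 mm one stands in its bay at (622,135).

```bash
python3 - <<'E'
from h import *
v=np.load("w3.npy");o=dict(ee_pos=v[:3],orientation=v[3:])
im=cv2.imread("pics/w3.png")
f=lambda r:(r[0],r[1][0])
k=rim(im,(322,249),50,160);e=cv2.fitEllipse(k.astype(np.float32))
w=plane("wrist",k,68,o);c,r=cv2.minEnclosingCircle(w[:,:2].astype(np.float32));print(e,np.round(c,1),round(2*r,1),plane("wrist",e[0],68,o))
print(tri(f(ray("wrist",e[0],o)),f(ray("top",(405.3,271.2)))))
E
```

```text
((321.2335205078125, 249.88865661621094), (86.0841064453125, 90.49311828613281), 90.23748016357422) [ 428.3 -134. ] 62.7 [[ 428.05923065 -132.82751784   68.        ]]
(array([ 428.24353949, -135.59078565,   59.77463215]), np.float64(0.2714349548656393))
```

arm_command([
  [[0,0.3,2],0.3],
  [[0,0,2],0],
  [[0,0,1.5],0],
])

```text
t: 7.4
ee_pos: [430.1, -136.0, 88.1]
orientation: [3.139, 0.103, 0.046]
ft_force: [-0.1, 0.1, -0.1]
width: 87.5
```

```bash
python3 go.py 428 -133.7 18
```

```text
t 7.4 pos [ 430.1 -136.    88.1] ang 3.8 tilt 1.67 w 87.5 F [-0.1  0.1 -0.1] q6 [-0.34  0.39  2.11  0.02  0.61 -0.42]
delta cm [-0.4  -0.26  7.01] turn deg -0.15
```

arm_command([
  [[-0.4,-0.25,2],-0.1],
  [[0,0,2],0],
  [[0,0,1.8],0],
  [[0,0,0.6],0],
])

```text
t: 7.8
ee_pos: [431.2, -133.9, 21.4]
orientation: [3.138, 0.105, 0.051]
ft_force: [-0.4, 0.3, -0.1]
width: 87.9
```

```bash
python3 go.py 428 -133.7 18
```

```text
t 7.8 pos [ 431.2 -133.9   21.4] ang 3.8 tilt 1.86 w 87.9 F [-0.4  0.3 -0.1] q6 [-0.33  0.53  2.13  0.02  0.45 -0.42]
delta cm [-0.33 -0.04  0.33] turn deg -0.07
```

arm_command([
  [[-0.3,0,0.3],0],
  [[0,0,0],0],
  [[0,0,0],0],
  [[0,0,0.1],0],
  [[0,0,0],0],
  [[0,0,0],0],
], gripper=0.5)

```text
t: 8.4
ee_pos: [429.9, -134.4, 19.4]
orientation: [3.137, 0.106, 0.054]
ft_force: [0.3, 0.3, -1.5]
width: 62.8
```

```bash
python3 go.py 607.8 157.5 150
```

```text
t 8.4 pos [ 429.9 -134.4   19.4] ang 3.9 tilt 1.99 w 62.8 F [ 0.3  0.3 -1.5] q6 [-0.34  0.54  2.13  0.02  0.44 -0.43]
delta cm [ 20.15 -27.88 -12.47] turn deg -0.03
```

arm_command([
  [[0,0,-3],0],
  [[0,0,-4],0],
  [[0.9,-1.2,-3.4],0],
  [[2.7,-3.8,-0.5],0],
  [[2.7,-3.8,0],0],
  [[2.7,-3.8,0],0],
  [[2.7,-3.8,0],0],
  [[2.7,-3.8,0],0],
  [[2.7,-3.8,0],0],
  [[1.5,-2,0],0],
  [[0,0,0],0],
])

```text
t: 9.5
ee_pos: [602.3, 148.7, 142.7]
orientation: [3.139, 0.098, 0.069]
ft_force: [-0.3, -0.3, -2.0]
width: 62.3
```

```bash
python3 go.py 607.8 157.5 110; python3 - <<'E'
from h import *
o=get_obs();im=get_image("wrist");cv2.imwrite("pics/w4.png",im[:,:,::-1])
t=im[:,:,::-1].copy()
hsv=cv2.cvtColor(t,cv2.COLOR_BGR2HSV)
m=cv2.inRange(hsv,(8,60,60),(24,255,255));m[400:]=0
m=cv2.morphologyEx(m,cv2.MORPH_CLOSE,np.ones((7,7)))
for k in cv2.findContours(m,cv2.RETR_EXTERNAL,cv2.CHAIN_APPROX_SIMPLE)[0]:
    if cv2.contourArea(k)>3000:
        w=plane("wrist",k.reshape(-1,2),10,o)[:,:2].astype(np.float32)
        print(cv2.boundingRect(k),[np.round(q,1) for q in cv2.minAreaRect(w)])
E
```

```text
t 9.5 pos [602.3 148.7 142.7] ang 3.6 tilt 2.51 w 62.3 F [-0.3 -0.3 -2. ] q6 [ 0.23  0.5   1.73 -0.01  0.88  0.17]
delta cm [ 0.46 -0.84  3.3 ] turn deg -0.34
(247, 159, 154, 107) [array([608. , 158.3]), array([122.6,  88.6]), np.float64(3.9)]
(284, 40, 84, 87) [array([602.7, 257.5]), array([62.3, 59.9]), np.float64(4.0)]
(237, 17, 83, 128) [array([568.5, 255.9]), array([57.2, 87.8]), np.float64(4.1)]
```

View pics/w4.png

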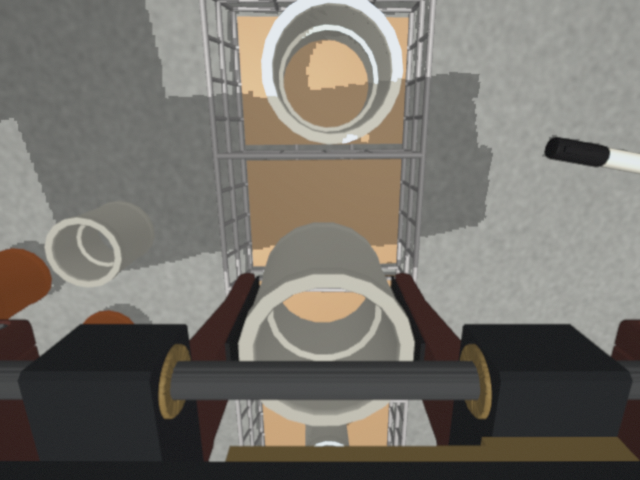

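The bay under it measures (608,158). The 62 mm coupling hangs straight at (327,345), and the largest coupling at (331,70) is clear of it.

arm_command([
  [[0.4,-0.9,1.5],-0.3],
  [[0,0,2],0],
  [[0,0,2],0],
])

```text
t: 9.85
ee_pos: [607.0, 155.7, 87.0]
orientation: [3.139, 0.103, 0.072]
ft_force: [0.1, 0.2, -1.5]
width: 62.4
```

```bash
python3 go.py 608 158 31
```

```text
t 9.85 pos [607.  155.7  87. ] ang 3.8 tilt 2.61 w 62.4 F [ 0.1  0.2 -1.5] q6 [ 0.24  0.58  1.74 -0.01  0.78  0.18]
delta cm [-0.15 -0.23  5.6 ] turn deg -0.14
```

arm_command([
  [[0,-0.2,2],-0.1],
  [[-0.1,0,1.8],0],
  [[-0.1,0,1],0],
  [[0,0,0.4],0],
])

```text
t: 10.25
ee_pos: [602.5, 153.6, 28.0]
orientation: [3.138, 0.099, 0.059]
ft_force: [-9.3, 0.7, 43.9]
width: 62.5
```

```bash
python3 go.py 608 158 29
```

```text
t 10.25 pos [602.5 153.6  28. ] ang 3.6 tilt 2.15 w 62.5 F [-9.3  0.7 43.9] q6 [ 0.24  0.67  1.75 -0.02  0.68  0.18]
delta cm [ 0.58 -0.41 -0.08] turn deg -0.3
```

arm_command([
  [[0.3,-0.2,-0.7],-0.3],
  [[0.3,-0.2,0],0],
])

```text
t: 10.45
ee_pos: [607.6, 157.0, 35.3]
orientation: [3.137, 0.105, 0.057]
ft_force: [-0.8, -0.0, -1.2]
width: 62.8
```

```bash
python3 go.py 608 158 29
```

```text
t 10.45 pos [607.6 157.   35.3] ang 3.8 tilt 2.1 w 62.8 F [-0.8 -0.  -1.2] q6 [ 0.24  0.67  1.74 -0.01  0.7   0.18]
delta cm [ 0.02 -0.1   0.63] turn deg -0.07
```

arm_command([
  [[0,-0.1,0.4],0],
  [[0,0,0.2],0],
])

```text
t: 10.65
ee_pos: [608.9, 158.2, 29.9]
orientation: [3.138, 0.104, 0.061]
ft_force: [0.2, -0.3, -1.7]
width: 62.5
```

```bash
python3 go.py 608 158 29
```

```text
t 10.65 pos [608.9 158.2  29.9] ang 3.8 tilt 2.23 w 62.5 F [ 0.2 -0.3 -1.7] q6 [ 0.24  0.67  1.74 -0.02  0.69  0.19]
delta cm [-0.09  0.02  0.09] turn deg -0.09
```

Just above the liner. Touch down and release to about 80 mm.

arm_command([
  [[0,0,0.15],0],
])

```text
t: 10.75
ee_pos: [609.1, 158.3, 28.4]
orientation: [3.138, 0.104, 0.062]
ft_force: [-1.7, 0.5, 13.3]
width: 63.0
```

arm_command([
  [[0,0,0],0],
  [[0,0,0],0],
  [[0,0,0],0],
  [[0,0,0],0],
], gripper=0.87)

```text
t: 11.15
ee_pos: [609.2, 158.3, 28.4]
orientation: [3.138, 0.104, 0.062]
ft_force: [0.0, 0.5, 0.7]
width: 76.3
```

```bash
python3 go.py 440 132.2 150
```

```text
t 11.15 pos [609.2 158.3  28.4] ang 3.8 tilt 2.27 w 76.3 F [0.  0.5 0.7] q6 [ 0.24  0.68  1.74 -0.02  0.69  0.19]
delta cm [-16.56   1.52 -12.82] turn deg -0.09
```

arm_command([
  [[0,0,-1.5],0],
  [[0,0,-2],0],
  [[0,0,-2],0],
])

```text
t: 11.45
ee_pos: [604.8, 157.8, 83.6]
orientation: [3.137, 0.104, 0.053]
ft_force: [-0.5, 0.1, 0.3]
width: 76.0
```

```bash
python3 go.py 440 132.2 150
```

```text
t 11.45 pos [604.8 157.8  83.6] ang 3.8 tilt 1.95 w 76.0 F [-0.5  0.1  0.3] q6 [ 0.24  0.59  1.73 -0.01  0.79  0.18]
delta cm [-16.38   1.48  -7.19] turn deg -0.09
```

Clear. On to the 51 mm one.

arm_command([
  [[0,0,-3],0],
  [[-3,0.3,-3],0],
  [[-4,0.4,0],0],
  [[-4,0.4,0],0],
  [[-4,0.3,0],0],
  [[-1.2,0,0],0],
], gripper=1)

```text
t: 12.05
ee_pos: [442.0, 133.3, 149.0]
orientation: [-3.138, -0.103, -0.078]
ft_force: [0.4, 0.6, -0.1]
width: 87.9
```

```bash
python3 go.py 440 132.2 150; python3 - <<'E'
from h import *
o=get_obs();im=get_image("wrist");im=im[:,:,::-1].copy();cv2.imwrite("pics/w5.png",im)
u=(np.array([320,245]))
m=(im.min(2)>160).astype(np.uint8);m[330:]=0
for k in cv2.findContours(m,cv2.RETR_EXTERNAL,cv2.CHAIN_APPROX_NONE)[0]:
    (c,r)=cv2.minEnclosingCircle(k)
    if 22<r<60:
        w=plane("wrist",k.reshape(-1,2),58,o)[:,:2].astype(np.float32);print(np.round(c),round(r),cv2.minEnclosingCircle(w))
E
```

```text
t 12.05 pos [442.  133.3 149. ] ang 3.8 tilt 2.83 w 87.9 F [ 0.4  0.6 -0.1] q6 [ 0.27  0.28  2.07 -0.02  0.75  0.22]
delta cm [-0.21  0.1  -0.11] turn deg -0.14
[413.  54.] 28 ((494.7749328613281, 260.37213134765625), 16.99712371826172)
[324.  52.] 48 ((437.90155029296875, 255.89401245117188), 29.324268341064453)
[386.  28.] 33 ((475.84747314453125, 272.8636474609375), 19.359838485717773)
[450.  36.] 36 ((517.2942504882812, 271.3538818359375), 20.196102142333984)
```

View pics/w5.png

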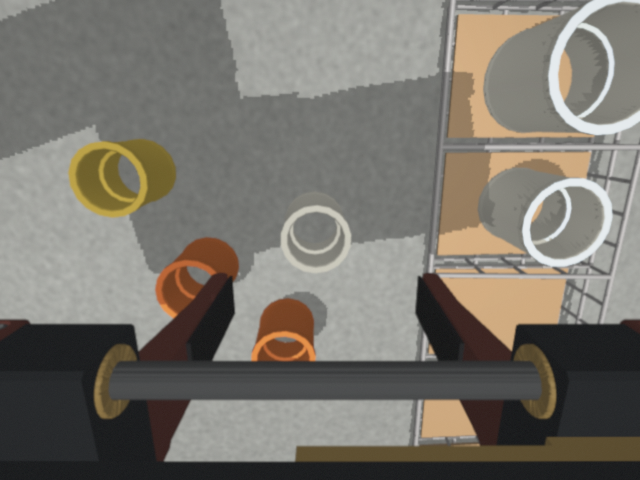

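The white 51 mm rim is at (316,238), and the yellow and orange look-alikes are at (108,178), (195,290) and (283,350). The 62 mm coupling stands in its bay at (568,222).

```bash
python3 - <<'E'
from h import *
o=get_obs()
im=cv2.imread("pics/w5.png");k=rim(im,(316,238),40,150);e=cv2.fitEllipse(k.astype(np.float32))
w=plane("wrist",k,58,o);print(e,cv2.minEnclosingCircle(w[:,:2].astype(np.float32)))
E
```

```text
((315.5760803222656, 246.39698791503906), (78.5040054321289, 83.70646667480469), 89.77811431884766) ((441.4878845214844, 123.69702911376953), 35.1663703918457)
```

arm_command([
  [[-0.1,0.1,2],0],
  [[0,0,2],0],
  [[0,0,1.8],0],
])

```text
t: 12.4
ee_pos: [451.0, 134.5, 95.2]
orientation: [-3.134, -0.104, -0.1]
ft_force: [-0.3, 1.1, 0.6]
width: 87.5
```

```bash
python3 go.py 440 132.5 14
```

```text
t 12.4 pos [451.  134.5  95.2] ang 3.8 tilt 3.65 w 87.5 F [-0.3  1.1  0.6] q6 [ 0.27  0.39  2.09 -0.02  0.6   0.22]
delta cm [-1.62  0.15  8.04] turn deg -0.11
```

arm_command([
  [[-0.6,0.1,0.3],0],
  [[-0.5,0,0.5],0],
  [[-0.2,0,0.8],0],
  [[0,0,0.8],0],
])

```text
t: 12.8
ee_pos: [442.6, 133.6, 70.3]
orientation: [-3.133, -0.104, -0.105]
ft_force: [-0.8, -0.4, 0.1]
width: 88.0
```

```bash
python3 go.py 440 132.5 14
```

```text
t 12.8 pos [442.6 133.6  70.3] ang 3.8 tilt 3.86 w 88.0 F [-0.8 -0.4  0.1] q6 [ 0.27  0.43  2.12 -0.02  0.53  0.23]
delta cm [-0.65  0.11  5.6 ] turn deg -0.12
```

arm_command([
  [[0,0,-5],0],
  [[0,0,-5],0],
  [[0,0,0],0],
])

```text
t: 13.1
ee_pos: [433.7, 132.3, 165.2]
orientation: [-3.138, -0.104, -0.079]
ft_force: [0.1, 0.1, 0.6]
width: 87.9
```

```bash
python3 go.py 440 132.5 14
```

```text
t 13.1 pos [433.7 132.3 165.2] ang 3.8 tilt 2.89 w 87.9 F [0.1 0.1 0.6] q6 [ 0.28  0.24  2.07 -0.02  0.78  0.22]
delta cm [-1.300e-01  1.000e-02  1.513e+01] turn deg -0.1
```

arm_command([
  [[5,0,0],0],
  [[5,0,0],0],
  [[5,0,0],0],
])

```text
t: 13.4
ee_pos: [576.0, 141.6, 171.6]
orientation: [-3.139, -0.107, -0.073]
ft_force: [0.5, 1.1, 0.2]
width: 87.9
```

```bash
python3 go.py 440 132.5 14
```

```text
t 13.4 pos [576.  141.6 171.6] ang 3.9 tilt 2.67 w 87.9 F [0.5 1.1 0.2] q6 [ 0.23  0.42  1.77 -0.01  0.9   0.16]
delta cm [-14.35  -0.05  15.11] turn deg 0.02
```

arm_command([
  [[-1.5,0,0],0],
  [[-1.5,0,0],0],
  [[-1.5,0,0],0],
  [[-1.5,0,0],0],
  [[-1.5,0,0],0],
  [[-1.5,0,0],0],
  [[-1.5,0,0],0],
  [[-1.5,0,0],0],
  [[-1.5,0,0],0],
])

```text
t: 14.3
ee_pos: [435.6, 131.3, 159.8]
orientation: [3.139, 0.107, 0.075]
ft_force: [1.0, 0.6, 0.2]
width: 87.9
```

```bash
python3 go.py 440 132.5 14
```

```text
t 14.3 pos [435.6 131.3 159.8] ang 3.9 tilt 2.73 w 87.9 F [1.  0.6 0.2] q6 [ 0.27  0.25  2.07 -0.02  0.77  0.22]
delta cm [-0.25 -0.11 14.59] turn deg -0.0
```

arm_command([
  [[-0.2,0,1.5],0],
  [[-0.1,0,1.5],0],
  [[-0.1,0,1.5],0],
  [[-0.1,0,1.5],0],
  [[-0.1,0,1.5],0],
])

```text
t: 14.8
ee_pos: [424.0, 130.0, 83.3]
orientation: [-3.138, -0.11, -0.076]
ft_force: [0.3, -0.6, -0.3]
width: 87.8
```

```bash
python3 go.py 440 132.5 14
```

```text
t 14.8 pos [424.  130.   83.3] ang 4.0 tilt 2.79 w 87.8 F [ 0.3 -0.6 -0.3] q6 [ 0.28  0.39  2.14 -0.02  0.57  0.23]
delta cm [ 1.28 -0.15  7.  ] turn deg 0.13
```

arm_command([
  [[0.8,-0.2,0.3],0],
  [[0.7,0,0.5],0],
])

```text
t: 15.0
ee_pos: [435.9, 132.6, 74.7]
orientation: [3.138, 0.112, 0.07]
ft_force: [0.3, -0.6, 0.6]
width: 87.8
```

```bash
python3 go.py 440 132.5 14
```

```text
t 15.0 pos [435.9 132.6  74.7] ang 4.1 tilt 2.55 w 87.8 F [ 0.3 -0.6  0.6] q6 [ 0.28  0.42  2.12 -0.02  0.56  0.22]
delta cm [0.14 0.02 6.08] turn deg 0.18
```

arm_command([
  [[0.1,0,1.5],0.1],
  [[0,0,1.5],0],
  [[0,0,1.5],0],
  [[0,0,0.8],0],
])

```text
t: 15.4
ee_pos: [444.3, 134.0, 22.6]
orientation: [-3.137, -0.109, -0.083]
ft_force: [-0.2, -0.6, -0.8]
width: 87.5
```

```bash
python3 go.py 440 132.5 14
```

```text
t 15.4 pos [444.3 134.   22.6] ang 4.0 tilt 3.02 w 87.5 F [-0.2 -0.6 -0.8] q6 [ 0.27  0.54  2.11 -0.03  0.44  0.23]
delta cm [-0.48  0.12  0.84] turn deg 0.1
```

arm_command([
  [[-0.4,0.1,0.5],0],
  [[0,0,0.2],0],
])

```text
t: 15.6
ee_pos: [440.9, 132.7, 15.0]
orientation: [-3.137, -0.109, -0.083]
ft_force: [-0.3, -0.1, -0.3]
width: 87.6
```

arm_command([
  [[0,0,0],0],
  [[0,0,0],0],
  [[0,0,0],0],
  [[0,0,0],0],
  [[0,0,0],0],
  [[0,0,0],0],
], gripper=0.4)

```text
t: 16.2
ee_pos: [441.7, 133.0, 16.7]
orientation: [-3.137, -0.11, -0.087]
ft_force: [0.5, 0.9, -1.0]
width: 52.3
```

```bash
python3 go.py 614.9 58 130
```

```text
t 16.2 pos [441.7 133.   16.7] ang 4.0 tilt 3.16 w 52.3 F [ 0.5  0.9 -1. ] q6 [ 0.27  0.55  2.12 -0.03  0.42  0.23]
delta cm [ 17.35   8.69 -10.39] turn deg 0.1
```

arm_command([
  [[0,0,-4],0],
  [[0,0,-4],0],
  [[0.5,0.3,-4],0],
  [[4,2,0],0],
  [[4,2,0],0],
  [[4,2,0],0],
  [[4,2,0],0],
  [[0.5,0.2,0],0],
])

```text
t: 17.0
ee_pos: [614.0, 56.9, 150.1]
orientation: [-3.138, -0.115, -0.084]
ft_force: [0.4, 0.2, -1.0]
width: 52.2
```

```bash
python3 go.py 614.9 58 110; python3 - <<'E'
from h import *
o=get_obs();im=get_image("wrist");cv2.imwrite("pics/w6.png",im[:,:,::-1])
E
```

```text
t 17.0 pos [614.   56.9 150.1] ang 4.2 tilt 3.07 w 52.2 F [ 0.4  0.2 -1. ] q6 [ 0.07  0.48  1.74 -0.    0.87  0.  ]
delta cm [-0.11 -0.11  4.01] turn deg 0.3
```

View pics/w6.png

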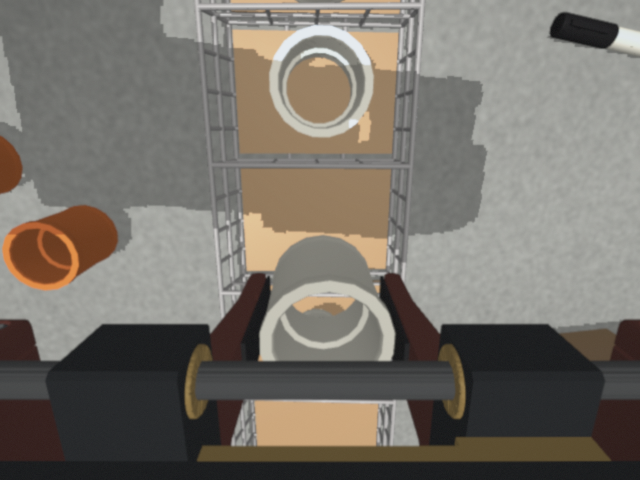

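The 51 mm coupling is held at (327,325), and the 62 mm one stands upright mid-bay at (321,80). Lowering.

arm_command([
  [[0,0,1.5],0.3],
  [[0,0,2],0],
  [[0,0,2],0],
])

```text
t: 17.35
ee_pos: [612.1, 58.6, 92.5]
orientation: [-3.138, -0.106, -0.08]
ft_force: [0.3, -0.0, -1.7]
width: 52.1
```

```bash
python3 go.py 614.9 58 32
```

```text
t 17.35 pos [612.1  58.6  92.5] ang 3.9 tilt 2.93 w 52.1 F [ 0.3 -0.  -1.7] q6 [ 0.08  0.56  1.77 -0.    0.77  0.01]
delta cm [-0.04  0.07  6.06] turn deg -0.03
```

arm_command([
  [[0.1,0,1.5],0],
  [[0.1,0,1.5],0],
  [[0.1,0,1.3],0],
  [[0,0,0.5],0],
])

```text
t: 17.75
ee_pos: [610.8, 60.8, 36.9]
orientation: [-3.139, -0.11, -0.065]
ft_force: [0.4, 0.1, 0.2]
width: 51.9
```

```bash
python3 go.py 614.9 58 27
```

```text
t 17.75 pos [610.8  60.8  36.9] ang 4.0 tilt 2.37 w 51.9 F [0.4 0.1 0.2] q6 [ 0.08  0.65  1.77 -0.    0.68  0.01]
delta cm [0.35 0.3  1.01] turn deg 0.11
```

arm_command([
  [[0.3,0.3,0.4],0.1],
  [[0,0,0.2],0],
])

```text
t: 17.95
ee_pos: [614.3, 58.0, 30.1]
orientation: [-3.139, -0.107, -0.064]
ft_force: [0.5, -0.8, -1.4]
width: 52.0
```

```bash
python3 go.py 614.9 58 26
```

```text
t 17.95 pos [614.3  58.   30.1] ang 3.9 tilt 2.34 w 52.0 F [ 0.5 -0.8 -1.4] q6 [ 0.08  0.66  1.77 -0.    0.67  0.01]
delta cm [0.04 0.   0.41] turn deg 0.02
```

arm_command([
  [[0,0,0.2],0],
  [[0,0,0.15],0],
])

```text
t: 18.15
ee_pos: [615.4, 57.8, 27.2]
orientation: [-3.139, -0.107, -0.067]
ft_force: [-0.9, -0.0, -1.1]
width: 52.2
```

```bash
python3 go.py 614.9 58 26
```

```text
t 18.15 pos [615.4  57.8  27.2] ang 3.9 tilt 2.43 w 52.2 F [-0.9 -0.  -1.1] q6 [ 0.08  0.67  1.77 -0.    0.67  0.01]
delta cm [-0.05 -0.02  0.11] turn deg -0.0
```

arm_command([
  [[0,0,0.15],0],
])

```text
t: 18.25
ee_pos: [615.6, 57.8, 26.3]
orientation: [-3.138, -0.107, -0.067]
ft_force: [-5.3, 0.2, 15.1]
width: 52.0
```

arm_command([
  [[0,0,0.1],0],
])

```text
t: 18.35
ee_pos: [615.7, 57.8, 26.3]
orientation: [-3.138, -0.107, -0.067]
ft_force: [-5.6, -1.0, 10.5]
width: 52.1
```

Seated. Release to about 70 mm.

arm_command([
  [[0,0,0],0],
  [[0,0,0],0],
  [[0,0,0],0],
  [[0,0,0],0],
], gripper=0.82)

```text
t: 18.75
ee_pos: [616.8, 57.9, 27.8]
orientation: [-3.138, -0.107, -0.072]
ft_force: [-0.2, 0.7, 0.3]
width: 71.6
```

arm_command([
  [[0,0,-1.5],0],
  [[0,0,-2],0],
  [[0,0,-2],0],
])

```text
t: 19.05
ee_pos: [612.3, 57.6, 83.0]
orientation: [-3.139, -0.107, -0.063]
ft_force: [-0.6, 0.0, -0.3]
width: 72.3
```

```bash
python3 go.py 368 -290 150
```

```text
t 19.05 pos [612.3  57.6  83. ] ang 3.9 tilt 2.31 w 72.3 F [-0.6  0.  -0.3] q6 [ 0.07  0.58  1.76 -0.    0.76  0.01]
delta cm [-26.44  33.03  -7.75] turn deg -0.01
```

arm_command([
  [[0,0,-4],0],
  [[-1,1.3,-3],0],
  [[-2,2.5,-0.5],0],
  [[-2,2.5,0],0],
  [[-2,2.5,0],0],
  [[-2,2.5,0],0],
  [[-2,2.5,0],0],
  [[-2,2.5,0],0],
  [[-2,2.5,0],0],
  [[-2,2.5,0],0],
  [[-2,2.5,0],0],
  [[-2,2.5,0],0],
  [[-2,2.5,0],0],
  [[-2,2.5,0],0],
  [[-1,1.3,0],0],
], gripper=1)

```text
t: 20.55
ee_pos: [370.3, -297.1, 168.1]
orientation: [3.131, 0.116, 0.105]
ft_force: [0.3, -0.0, -0.6]
width: 87.8
```

```bash
python3 go.py 368 -290 150; python3 - <<'E'
from h import *
o=get_obs();im=get_image("wrist");cv2.imwrite("pics/w7.png",im[:,:,::-1]);np.save("w7.npy",[*o["ee_pos"],*o["orientation"]])
E
```

```text
t 20.55 pos [ 370.3 -297.1  168.1] ang 4.3 tilt 3.85 w 87.8 F [ 0.3 -0.  -0.6] q6 [-0.73  0.26  2.03  0.06  0.79 -0.84]
delta cm [-0.3  -0.74  1.79] turn deg 0.37
```

View pics/w7.png

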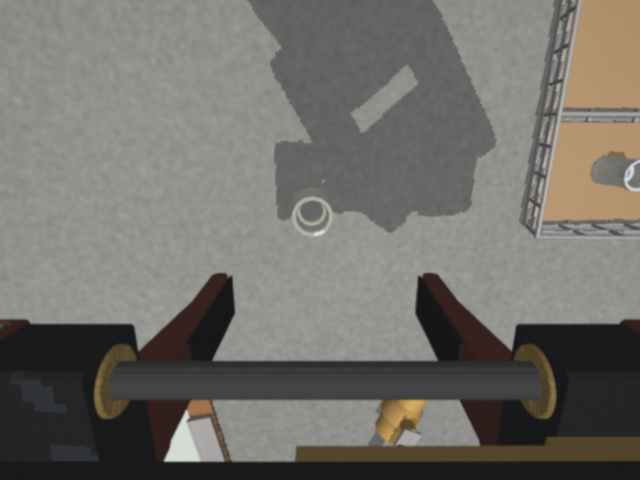

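The 33 mm coupling's rim is at (313,215), alone on the counter.

```bash
python3 - <<'E'
from h import *
v=np.load("w7.npy");o=dict(ee_pos=v[:3],orientation=v[3:])
im=cv2.imread("pics/w7.png")
for th in(165,175,185):
    k=rim(im,(313,215),25,th);e=cv2.fitEllipse(k.astype(np.float32))
    w=plane("wrist",k,43,o);print(np.round(e[0],1),np.round(e[1],1),cv2.minEnclosingCircle(w[:,:2].astype(np.float32)))
print(plane("wrist",(313,215),43,o))
E
```

```text
[319.  232.6] [ 4.5 14.9] ((375.28570556640625, -301.78363037109375), 5.837681293487549)
[319.2 232.6] [ 3.5 12.9] ((374.8829345703125, -301.8031005859375), 5.147703170776367)
[318.8 232.7] [ 3.  11.9] ((374.9103088378906, -302.2275695800781), 4.563638687133789)
[[ 369.09613486 -287.90248968   43.        ]]
```

arm_command([
  [[-0.2,-0.6,1.5],0.3],
  [[0,0,1.5],0],
  [[0,0,1.5],0],
  [[0,0,1.5],0],
  [[0,0,1.5],0],
])

```text
t: 21.1
ee_pos: [375.3, -294.9, 97.3]
orientation: [3.124, 0.101, 0.118]
ft_force: [0.2, -0.3, -0.3]
width: 88.3
```

```bash
python3 go.py 368 -289.5 10
```

```text
t 21.1 pos [ 375.3 -294.9   97.3] ang 3.7 tilt 4.39 w 88.3 F [ 0.2 -0.3 -0.3] q6 [-0.72  0.39  2.08  0.07  0.61 -0.84]
delta cm [-1.34 -0.73  8.65] turn deg -0.17
```

arm_command([
  [[-0.6,-0.4,1],0],
  [[-0.5,-0.3,1],0],
  [[-0.2,0,1],0],
  [[-0.1,0,1],0],
])

```text
t: 21.5
ee_pos: [365.9, -288.6, 56.7]
orientation: [3.121, 0.103, 0.122]
ft_force: [0.9, 0.1, -1.0]
width: 87.7
```

```bash
python3 go.py 368 -289.5 10
```

```text
t 21.5 pos [ 365.9 -288.6   56.7] ang 3.8 tilt 4.57 w 87.7 F [ 0.9  0.1 -1. ] q6 [-0.72  0.46  2.12  0.09  0.5  -0.86]
delta cm [-0.16  0.02  4.67] turn deg -0.09
```

arm_command([
  [[0,0,1.2],0],
  [[0,0,1.2],0],
  [[-0.1,0,1.2],0],
  [[-0.1,0,0.5],0],
])

```text
t: 21.9
ee_pos: [368.5, -289.8, 12.4]
orientation: [3.121, 0.103, 0.124]
ft_force: [-0.7, 0.2, -0.1]
width: 87.6
```

```bash
python3 go.py 368.5 -290 11
```

```text
t 21.9 pos [ 368.5 -289.8   12.4] ang 3.8 tilt 4.64 w 87.6 F [-0.7  0.2 -0.1] q6 [-0.72  0.56  2.12  0.11  0.4  -0.88]
delta cm [-0.01  0.02  0.14] turn deg -0.07
```

arm_command([
  [[0,0,0],0],
  [[0,0,0],0],
  [[0,0,0],0],
  [[0,0,0],0],
  [[0,0,0],0],
  [[0,0,0],0],
  [[0,0,0],0],
], gripper=0.2)

```text
t: 22.6
ee_pos: [368.6, -290.1, 12.4]
orientation: [3.12, 0.102, 0.124]
ft_force: [-0.8, -0.7, 1.3]
width: 35.2
```

```bash
python3 go.py 628.5 -142 130
```

```text
t 22.6 pos [ 368.6 -290.1   12.4] ang 3.8 tilt 4.65 w 35.2 F [-0.8 -0.7  1.3] q6 [-0.72  0.56  2.12  0.11  0.4  -0.88]
delta cm [ 27.76 -12.86  -9.86] turn deg -0.09
```

arm_command([
  [[0,0,-1],0],
  [[0,0,-2],0],
  [[0,0,-3],0],
  [[0,0,-4],0],
])

```text
t: 23.0
ee_pos: [357.8, -286.4, 112.4]
orientation: [3.127, 0.103, 0.113]
ft_force: [-0.2, -0.7, -0.4]
width: 33.4
```

```bash
python3 go.py 628.5 -142 130; python3 - <<'E'
from h import *
o=get_obs();im=get_image("wrist");cv2.imwrite("pics/w8.png",im[:,:,::-1])
im=get_image("side");cv2.imwrite("pics/s8.png",im[:,:,::-1])
E
```

```text
t 23.0 pos [ 357.8 -286.4  112.4] ang 3.8 tilt 4.16 w 33.4 F [-0.2 -0.7 -0.4] q6 [-0.73  0.34  2.11  0.07  0.64 -0.85]
delta cm [ 28.01 -12.62   0.08] turn deg -0.11
```

View pics/w8.png

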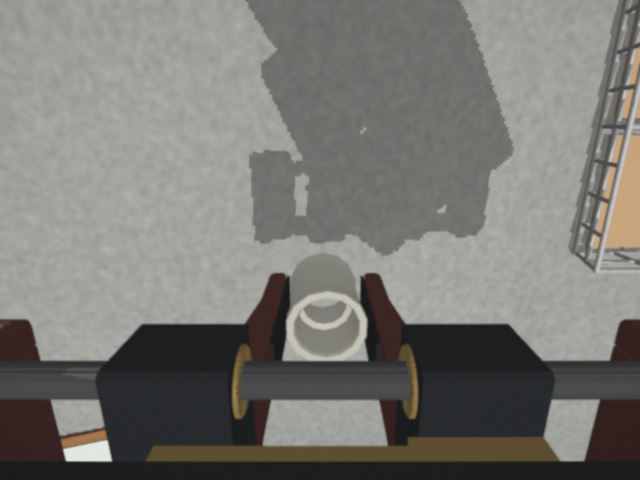

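View pics/s8.png

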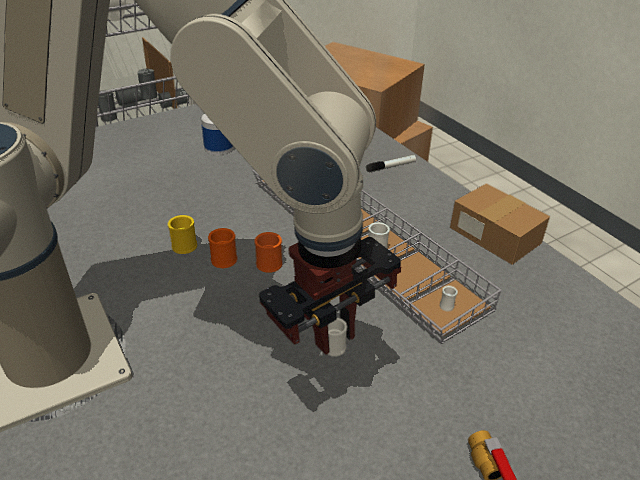

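The coupling is held at (327,325), now square to the pads (width 33.4).

arm_command([
  [[1,-0.5,-2],0],
  [[3.5,-1.6,0],0],
  [[3.5,-1.6,0],0],
  [[3.5,-1.6,0],0],
  [[3.5,-1.6,0],0],
  [[3.5,-1.6,0],0],
  [[3.5,-1.6,0],0],
  [[3.5,-1.6,0],0],
  [[2,-0.8,0],0],
])

```text
t: 24.0
ee_pos: [630.5, -140.8, 158.2]
orientation: [3.118, 0.093, 0.125]
ft_force: [0.1, -0.1, 0.3]
width: 33.2
```

```bash
python3 go.py 628.5 -142 30; python3 - <<'E'
from h import *
o=get_obs();im=get_image("wrist");cv2.imwrite("pics/w9.png",im[:,:,::-1])
t=im[:,:,::-1].copy()
hsv=cv2.cvtColor(t,cv2.COLOR_BGR2HSV)
m=cv2.inRange(hsv,(8,60,60),(24,255,255));m[400:]=0
m=cv2.morphologyEx(m,cv2.MORPH_CLOSE,np.ones((7,7)))
for k in cv2.findContours(m,cv2.RETR_EXTERNAL,cv2.CHAIN_APPROX_SIMPLE)[0]:
    if cv2.contourArea(k)>3000:
        w=plane("wrist",k.reshape(-1,2),10,o)[:,:2].astype(np.float32)
        print(cv2.boundingRect(k),[np.round(q,1) for q in cv2.minAreaRect(w)])
E
```

```text
t 24.0 pos [ 630.5 -140.8  158.2] ang 3.5 tilt 4.74 w 33.2 F [ 0.1 -0.1  0.3] q6 [-0.24  0.49  1.69  0.    0.88 -0.3 ]
delta cm [-1.23 -0.18 12.76] turn deg -0.43
(233, 166, 147, 102) [array([ 628.5, -141.3]), array([122.7,  88.4]), np.float64(3.8)]
(508, 112, 132, 215) [array([ 887.7, -145.1]), array([143.1, 208. ]), np.float64(9.0)]
(221, 30, 164, 122) [array([621.7, -41. ]), array([122.4,  88.2]), np.float64(3.8)]
```

View pics/w9.png

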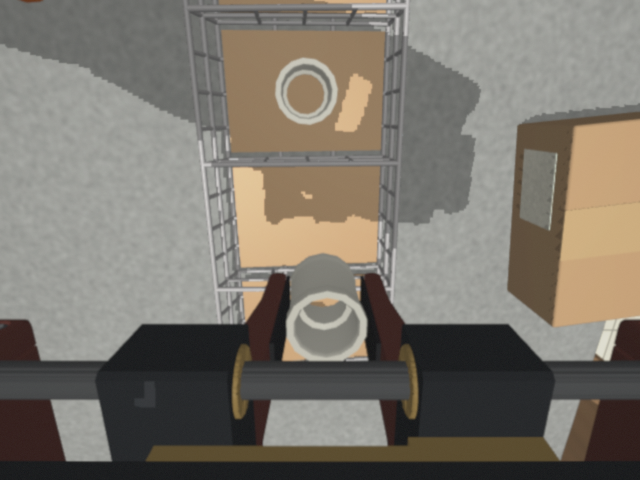

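The bay below measures (628.5,-141.3), and the 41 mm coupling stands in its bay at (306,91). Lowering.

arm_command([
  [[-0.3,-0.2,2],-0.4],
  [[-0.2,0,2],0],
  [[-0.2,0,2],0],
  [[-0.2,0,1],0],
])

```text
t: 24.45
ee_pos: [630.3, -138.9, 86.4]
orientation: [3.116, 0.11, 0.132]
ft_force: [-0.1, -0.3, -0.6]
width: 33.3
```

```bash
python3 go.py 628.5 -141.7 30
```

```text
t 24.45 pos [ 630.3 -138.9   86.4] ang 4.1 tilt 4.99 w 33.3 F [-0.1 -0.3 -0.6] q6 [-0.24  0.59  1.72  0.    0.74 -0.31]
delta cm [-0.67  0.13  5.61] turn deg 0.21
```

arm_command([
  [[-0.2,0.1,1.5],0.2],
  [[-0.2,0,1.5],0],
  [[-0.1,0,1.2],0],
  [[0,0,0.3],0],
])

```text
t: 24.85
ee_pos: [627.2, -141.8, 37.0]
orientation: [3.117, 0.103, 0.128]
ft_force: [0.1, 0.7, -0.6]
width: 33.4
```

```bash
python3 go.py 629 -141.7 24
```

```text
t 24.85 pos [ 627.2 -141.8   37. ] ang 3.8 tilt 4.86 w 33.4 F [ 0.1  0.7 -0.6] q6 [-0.24  0.66  1.74  0.    0.66 -0.31]
delta cm [ 0.08 -0.03  1.31] turn deg -0.07
```

arm_command([
  [[0.1,0,0.5],0],
  [[0,0,0.3],0],
])

```text
t: 25.05
ee_pos: [629.3, -142.1, 28.6]
orientation: [3.117, 0.102, 0.129]
ft_force: [-0.5, -0.4, -0.1]
width: 33.3
```

```bash
python3 go.py 629 -141.7 23
```

```text
t 25.05 pos [ 629.3 -142.1   28.6] ang 3.8 tilt 4.89 w 33.3 F [-0.5 -0.4 -0.1] q6 [-0.24  0.68  1.73  0.    0.64 -0.31]
delta cm [-0.08 -0.06  0.56] turn deg -0.08
```

arm_command([
  [[0,0,0.2],0],
  [[0,0,0.2],0],
])

```text
t: 25.25
ee_pos: [630.4, -142.3, 24.9]
orientation: [3.116, 0.103, 0.131]
ft_force: [-0.3, 0.8, 0.4]
width: 33.8
```

arm_command([
  [[0,0,0.15],0],
])

```text
t: 25.35
ee_pos: [630.9, -142.4, 23.6]
orientation: [3.116, 0.103, 0.132]
ft_force: [0.3, 0.2, -0.1]
width: 33.2
```

arm_command([
  [[0,0,0.15],0],
])

```text
t: 25.45
ee_pos: [631.3, -142.4, 22.5]
orientation: [3.116, 0.103, 0.133]
ft_force: [-3.3, 0.4, 11.0]
width: 33.9
```

arm_command([
  [[0,0,0.15],0],
])

```text
t: 25.55
ee_pos: [631.5, -142.5, 22.2]
orientation: [3.116, 0.103, 0.133]
ft_force: [-6.5, 0.9, 20.8]
width: 33.8
```

Contact. Release to about 60 mm.

arm_command([
  [[0,0,0],0],
  [[0,0,0],0],
  [[0,0,0],0],
  [[0,0,0],0],
  [[0,0,0],0],
], gripper=0.68)

```text
t: 26.05
ee_pos: [632.2, -142.6, 23.2]
orientation: [3.115, 0.103, 0.136]
ft_force: [0.8, 0.4, -0.2]
width: 59.3
```

arm_command([
  [[0.1,0,-1],0],
  [[0.1,0,-1.5],0],
  [[0.1,0,-2],0],
  [[0.1,0,-3],0],
])

```text
t: 26.45
ee_pos: [626.9, -140.2, 98.6]
orientation: [3.118, 0.103, 0.124]
ft_force: [0.5, -0.8, 0.3]
width: 59.9
```

```bash
python3 go.py 450 -100 250
```

```text
t 26.45 pos [ 626.9 -140.2   98.6] ang 3.8 tilt 4.7 w 59.9 F [ 0.5 -0.8  0.3] q6 [-0.24  0.57  1.72  0.    0.77 -0.31]
delta cm [-16.13  -4.83 -16.58] turn deg -0.06
```

arm_command([
  [[0,0,-4],0],
  [[-2,0,-4],0],
  [[-4,0,-3],0],
  [[-4,0,-2],0],
  [[-4,0,-1],0],
  [[-4,0,0],0],
  [[-3,0,0],0],
  [[-2,0,0],0],
  [[0,0,0],0],
])

```text
t: 27.35
ee_pos: [382.3, -153.5, 238.4]
orientation: [3.107, 0.106, 0.161]
ft_force: [0.5, 0.7, 0.6]
width: 59.8
```

```bash
python3 go.py 450 -100 250; python3 - <<'E'
from h import *
for n in("top","side"): cv2.imwrite(f"pics/{n}9.png",get_image(n)[:,:,::-1])
E
```

```text
t 27.35 pos [ 382.3 -153.5  238.4] ang 4.0 tilt 6.15 w 59.8 F [0.5 0.7 0.6] q6 [-0.43  0.03  2.12  0.03  0.89 -0.51]
delta cm [ 7.21 -4.84 -0.58] turn deg 0.09
```

View pics/top9.png

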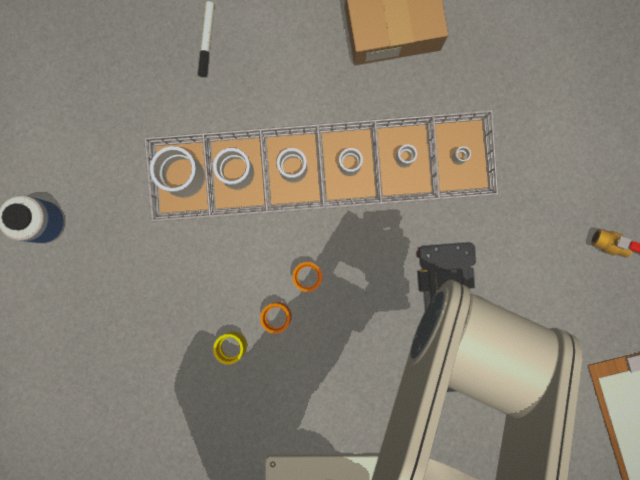

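View pics/side9.png

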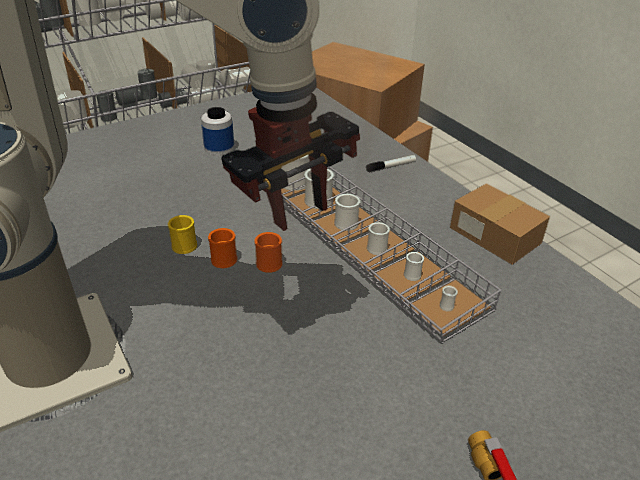

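All six stand in order: top-view rims at (173,169), (232,166), (291,164), (350,161), (407,155) and (462,155). I'll measure the offsets.

```bash
python3 - <<'E'
from h import *
t=cv2.imread("pics/top9.png");s=cv2.imread("pics/side9.png");t0=cv2.imread("pics/top0.png")
f=lambda r:(r[0],r[1][0])
for n,c,h,z,b,sc,sh in [(62,(232,166),20,78,(608,157.5),None,0),(51,(291,164),17,68,(614.8,57.5),(347,203),15),(41,(350,161),14,60,(621.5,-42.4),(378,230),13),(33,(407,155),12,53,(628.4,-142),(414,258),11)]:
    k=rim(t,c,h,160);w=plane("top",k,z);cc,r=cv2.minEnclosingCircle(w[:,:2].astype(np.float32))
    e=cv2.fitEllipse(k.astype(np.float32))
    print(n,np.round(cc,1),"D",round(2*r,1),"off",round(float(np.hypot(cc[0]-b[0],cc[1]-b[1])),1),np.round(e[0],1),np.round(e[1],1),end=" ")
    if sc:
        es=cv2.fitEllipse(rim(s,sc,sh,150).astype(np.float32));P,g=tri(f(ray("top",e[0])),f(ray("side",es[0])));print("tri",P.round(1),round(g,1),np.round(es[0]))
    else: print()
for n,c,h,z in[("L",(173,168),25,91),("S",(461,155),10,47)]:
    print(n,[np.round(cv2.minEnclosingCircle(plane("top",rim(i,c,h,150),z)[:,:2].astype(np.float32))[0],1) for i in(t0,t)])
E
```

```text
62 [608.7 158.2] D 61.6 off 1.0 [230.8 165.6] [35.  35.6] 
51 [615.2  56.7] D 50.7 off 0.9 [291.2 162.2] [28.4 28.7] tri [614.3  57.   69. ] 1.6 [347. 200.]
41 [621.  -44.8] D 40.7 off 2.5 [350.6 159.2] [22.3 23.1] tri [619.9 -44.3  61.2] 1.9 [379. 228.]
33 [ 631.4 -142.9] D 32.3 off 3.1 [407.2 153.3] [17.6 18.1] tri [ 630.4 -142.3   54.1] 1.4 [415. 257.]
L [array([602.5, 254.4]), array([602.2, 254.6])]
S [array([ 631.6, -239.9]), array([ 631.4, -240. ])]
```

Every offset is 3 mm or less, the rim heights fit couplings seated on the liners, and the end couplings have not moved. Handing in.

```bash
python3 - <<'E'
from workcell import *
print(get_obs()["t"],close_job())
E
```

```text
the job is handed in; nothing more can be done
27.45 None
```

I placed the four loose white couplings in the middle bays in rising order. From the smallest end they run 33, 41, 51, 62 mm, and I handed the job in at 27.45 s of the 106 s allowed.

**Position:** In the last top picture each coupling's axis is within about 3 mm of its bay's middle: 3.1, 2.5, 0.9 and 1.0 mm for the 33, 41, 51 and 62.

**Height:** Two-view rim heights for the 33, 41 and 51 read 54, 61 and 69 mm. That is about 1 mm above the expected 53, 60 and 68 mm, the same small bias I saw on the counter. The 62 was partly hidden behind the gripper in the side view, so I only checked it from the top view, where its diameter and roundness fit.

**End couplings:** The largest and smallest both read within 0.4 mm of their starting positions. The gripper ended clear of everything.

**What disagreed or went wrong:**
- **Spacing:** My two end-coupling measurements come out about 494 mm apart, against the 500 mm given. The liner-based bay positions agreed between the top and wrist cameras to about 1–2 mm, so I used those.
- **Tool tilt:** The tool slowly tilted as it worked, to about 4.9° at the last placing, and the commands could not correct it. The couplings stood upright once released.
- **62 mm coupling:** It first touched down about 7 mm off centre with 44 N on the wrist. I lifted it, re-centred it and set it down again.

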